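# Sort printed speaker parts into their trays

### The job

Clear the mixed speaker parts off the bench: put both grey domes in the orange tray, both dark rings in the white tray and the metal loudspeaker driver in the blue tray, each resting flat on the tray floor, the same way up as it stands now. Leave the finished navy-blue speaker and the green tape roll where they are.

Things in the scene. Friction and masses are not known exactly. Their poses are not given: they have to be found in the camera images.
- dome_tall: tall grey 3D-printed dome with a black arched window marked flush on one side (-x): 58 mm diameter, 66 mm high, straight sides up to 38 mm, then rounded; 50 to 95 g. Origin: centre of its underside, z up. Stands loose on the table.
- dome_low: low plain grey 3D-printed dome: 54 mm diameter, 48 mm high, straight sides up to 30 mm, then rounded; 35 to 70 g. Origin: centre of its underside, z up. Stands loose on the table.
- collar_wide: wide dark charcoal ring (collar) lying flat: 60 mm outside, 42 mm inside diameter, 26 mm high; 30 to 55 g. Origin: centre of its underside, z up. Stands loose on the table.
- collar_narrow: narrow dark charcoal ring (collar) lying flat: 46 mm outside, 28 mm inside diameter, 26 mm high; 20 to 41 g. Origin: centre of its underside, z up. Stands loose on the table.
- driver: loudspeaker driver, cone up: aluminium rim 58 mm in diameter between 22 and 30 mm height (grip it there, from above, straight across), black cone face with a silver dust cap rising to 36 mm, tapering below the rim to a dark steel magnet 40 mm in diameter on which it stands; 110 to 205 g. Origin: centre of its underside, z up. Stands loose on the table.
- tray_orange: orange parts tray, fixed to the table: 116 mm along its own x, 180 mm along its own y, 14 mm high, walls and floor 4 mm thick (inside 108 x 172 mm, floor 4 mm above the table). Origin: centre of its underside; x and y in the table plane, z up. Yaw within 0.12 rad of the world axes.
- tray_white: white parts tray, fixed to the table: 116 mm along its own x, 180 mm along its own y, 14 mm high, walls and floor 4 mm thick (inside 108 x 172 mm, floor 4 mm above the table). Origin: centre of its underside; x and y in the table plane, z up. Yaw within 0.12 rad of the world axes.
- tray_blue: bright blue parts tray, fixed to the table: 116 mm along its own x, 180 mm along its own y, 14 mm high, walls and floor 4 mm thick (inside 108 x 172 mm, floor 4 mm above the table). Origin: centre of its underside; x and y in the table plane, z up. Yaw within 0.12 rad of the world axes.
- prototype: finished speaker, navy-blue dome 56 mm in diameter, 70 mm high, about 300 g; not to be moved. Origin: centre of its underside, z up. Stands loose on the table.
- tape_roll: roll of green tape with a cardboard core lying flat: 60 mm in diameter, 24 mm high, about 120 g; not to be moved. Origin: centre of its underside, z up. Stands loose on the table.

How it is judged:
At the end, for the whole second after the job is handed in: Both domes are in the orange tray, both dark rings in the white tray and the driver in the blue tray: each centre inside the tray's walls, underside within 5 mm of the tray floor, upright to 0.12 rad (7 degrees), released and at rest (x of dome_tall in the frame of tray_orange between -0.054 and 0.054 m and y of dome_tall in the frame of tray_orange between -0.086 and 0.086 m and z of each of dome_tall, dome_low in the frame of tray_orange below 0.009 m and angle between each of dome_tall, dome_low, collar_wide, collar_narrow, driver's own z axis and vertical below 0.12 rad and linear speed of each of dome_tall, dome_low, collar_wide, collar_narrow, driver below 0.02 m/s and angular speed of each of dome_tall, dome_low, collar_wide, collar_narrow, driver below 0.2 rad/s and contact force between each of dome_tall, dome_low, collar_wide, collar_narrow, driver and the fingers below 0.05 N and x of dome_low in the frame of tray_orange between -0.054 and 0.054 m and y of dome_low in the frame of tray_orange between -0.086 and 0.086 m and x of collar_wide in the frame of tray_white between -0.054 and 0.054 m and y of collar_wide in the frame of tray_white between -0.086 and 0.086 m and z of each of collar_wide, collar_narrow in the frame of tray_white below 0.009 m and x of collar_narrow in the frame of tray_white between -0.054 and 0.054 m and y of collar_narrow in the frame of tray_white between -0.086 and 0.086 m and x of driver in the frame of tray_blue between -0.054 and 0.054 m and y of driver in the frame of tray_blue between -0.086 and 0.086 m and z of driver in the frame of tray_blue below 0.009 m); the robot touches nothing.
It fails at once if the finished navy-blue speaker is moved by more than 20 mm (distance of prototype from where it was at the start of the episode above 0.02 m).
It fails at once if the tape roll is moved by more than 20 mm (distance of tape_roll from where it was at the start of the episode above 0.02 m).
It also fails if it takes over 112 s, if anything falls off the work surface, if the arm or the gripper's body presses on something with over 40 N, if the wrist force passes 120 N, or if a joint passes its speed limit or range.

### The arm

A 7-joint arm with a two-finger parallel gripper is mounted at the origin on the work surface. World frame = base frame: x ahead of the robot, y to its left, z up, the work surface at z = 0. Lengths are in m, angles in rad, forces in N, time in s.
With the tool pointing down it reaches from about 0.35 to 0.9 m from the base axis. Payload 7.2 kg.
Tool frame: the origin (TCP) lies at the very end of the fingers, on their centre line; the grasp point (between the pads) lies robot.tcp_to_grasp behind it (robot.tcp_to_grasp is the distance from the TCP to the grasp point, in m); z points along the fingers, y is the line along which they close (so a half turn about z gives the same grasp; the last joint's range is limited). The gripper opens to 88 mm and grips with 3 to 60 N. Pads are 20 mm wide; open, the fingers measure 115 mm over their backs; the gripper's body (75 mm by 178 mm) begins 61 mm behind the grasp point.
Start: joints at [-1.335, 0.411, -0.013, 1.596, 0.006, 1.134, -0.082], TCP at [0.187, 0.596, 0.189] pointing down, gripper open.
Joint ranges: [-2.95, 2.95], [-0.29, 1.99], [-1.47, 1.44], [0.14, 2.54], [-1.03, 4.17], [0.13, 1.85], [-2.86, 2.86]. Speed limits (rad/s): [2.39, 2.39, 3.01, 3.01, 3.14, 3.14, 3.14].

### API

Orientations are given as a 3x3 rotation matrix whose columns are the frame's x, y, z axes.
In Python, from plant import robot gives the robot as it stands. The module is installed in compiled form; this text tells all that it offers.
- The arm moves only by the tool step_arm, never from a script. Its arguments are lists of equal length, an entry for each row: "delta_rot": the turn, a rotation vector about the tool's x, y, z in rad, a list of three; "linear": the shift along the tool's x, y, z in cm, a list of three; "grip": the closure in counts, from 0 (fully open) to 255 (shut). A call has 1 to 8 rows; each row shifts and turns the commanded pose from where the row before left it, along the tool's axes as they then stand; what a row does not reach is not made up. A row lasts 1/12 s, in which the tool goes at most 41.7 mm and 7.16 degrees, less where a joint would pass 70% of its speed; a pose out of reach is approached as far as the arm can. A call is refused whole if a number of a shift passes 4.17 or a number of a turn 0.125, either way. A call with a gripper value outside its range is refused whole. The fingers move at their own pace and stop on an object; the grip force is fixed at half the most. Time passes only in rows, so rows that do not move let the fingers close. It gives the time, the measured TCP pose, the force, the opening and the grip force at its end, in the units of the state.
- robot.observe(): the state, without advancing time (a new reading comes with each control period).
- robot.camera(name): name is "side" or "top"; returns the picture (480x640x3 uint8, red, green, blue); there is no depth.
- robot.calibration(name): a dict with "camera_matrix" (3x3 intrinsics, pixels), "R" (3x3) and "t" (3): a world point X has camera coordinates R X + t. Camera axes: x right, y down, z forward; pixel columns grow to the right and rows downward; lengths in m; the calibration is good to about 2 mm. A picture is of the moment at which its call begins. calibration takes no time and is no camera call.
- robot.job_done(): hands the job in; it is judged then, once.
The state is a dict: "t": time; "q": joint angles; "dq": joint speeds; "tau": joint torques, N m; "eef_pos": TCP position; "orientation": TCP orientation; "ft_force": force on the tool from outside, world axes, zero at the start; "moment": the same for the moment, N m; "width": finger opening in m; "grip_force": force on a finger pad.
Only numpy, scipy, OpenCV 4.12 (cv2) and the standard library are available. Lean on these libraries where they do the work, as an engineer would, in place of code of your own. Each camera call takes 0.05 s, during which the arm holds its last target. There are 200 camera calls.

## Working session

There is one attempt and no reset: what is moved stays moved. The work goes in short steps, Python scripts to look and compute and a tool call to move; the robot and the scene stay as the last step left them, time stands still between calls to the robot, and variables do not carry over. Pictures are saved under pics/ and viewed, at most 14 in all, crops included, and the job is handed in when it is done.

Besides the shell and the picture viewer there is one more tool, called after ">>>" as name(argument=value, ...) on one line, values as JSON. step_arm: Moves the arm, as the interface text tells. Its arguments: {"type":"object","properties":{"delta_rot":{"type":"array","items":{"type":"array","items":{"type":"number"}}},"linear":{"type":"array","items":{"type":"array","items":{"type":"number"}}},"grip":{"type":"array","items":{"type":"number"}}},"required":["delta_rot","linear","grip"]}

```bash
mkdir -p pics; python3 - <<'E'
from plant import robot
import cv2,numpy as np
for n in("top","side"):
    cv2.imwrite(f"pics/{n}0.png",robot.camera(n)[:,:,::-1])
    c=robot.calibration(n);print(n,c)
s=robot.observe();print(s);print(robot.tcp_to_grasp)
E
```

```text
top {'camera_matrix': array([[514.96813326,   0.        , 313.88025549],
       [  0.        , 514.96813326, 246.12193598],
       [  0.        ,   0.        ,   1.        ]]), 'R': array([[ 0.0023405 , -0.99997291,  0.00697928],
       [-0.9841909 , -0.00353946, -0.17707555],
       [ 0.17709545, -0.0064545 , -0.98417252]]), 't': array([0.00545234, 0.49735493, 0.92352917])}
side {'camera_matrix': array([[471.14656915,   0.        , 315.19798596],
       [  0.        , 471.14656915, 239.96274679],
       [  0.        ,   0.        ,   1.        ]]), 'R': array([[ 0.77554683, -0.63109187, -0.01581685],
       [-0.38667912, -0.45508581, -0.80210733],
       [ 0.49900539,  0.62818784, -0.5969704 ]]), 't': array([-0.37514471,  0.23334403,  0.64513012])}
{'t': 0.1, 'q': array([-1.33519658,  0.41182645, -0.01272762,  1.59695534,  0.0055739 ,
        1.13428589, -0.08220679]), 'dq': array([-0.00052328, -0.00085368,  0.00114807, -0.00154866,  0.00142183,
        0.00086456, -0.00040164]), 'tau': array([ 2.45019291e-03, -5.89093101e+01,  6.43890649e-01, -2.91715586e+01,
       -5.38059825e-02,  1.43927659e-02,  8.71116436e-05]), 'eef_pos': array([0.18683965, 0.59589461, 0.18859109]), 'orientation': array([[-9.54212883e-01,  2.99128138e-01, -3.61843984e-04],
       [ 2.99128348e-01,  9.54211868e-01, -1.39378641e-03],
       [-7.16449087e-05, -1.43820674e-03, -9.99998963e-01]]), 'ft_force': array([-0.58847701,  0.31164062, -0.04758167]), 'moment': array([ 0.07147388, -0.0122039 , -0.04449923]), 'grip_force': 0.0, 'width': 0.08785704188060406}
0.0187
```

View pics/top0.png

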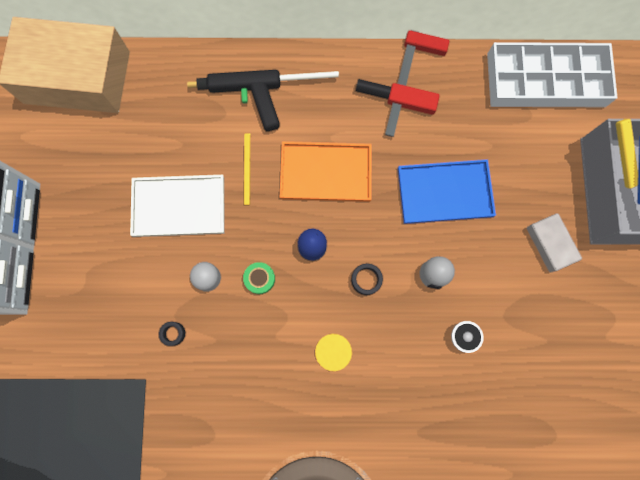

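View pics/side0.png

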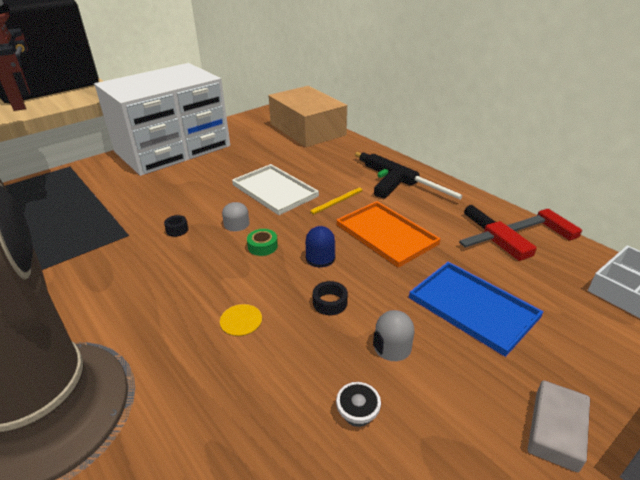

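The top view shows the white, orange and blue trays at about (178,206), (326,171) and (446,192). The low dome is at (205,277), the tall dome at (438,271), the wide ring at (367,279), the narrow ring at (172,334) and the driver at (467,337). The prototype is at (312,244) and the tape at (258,278). I'll fit silhouettes in both views.

```bash
cat > loc.py <<'E'
import cv2,numpy as np
from scipy.optimize import least_squares
from plant import robot
CAL={n:robot.calibration(n) for n in("top","side")}
def proj(n,P):
    c=CAL[n];X=P@np.asarray(c["R"]).T+c["t"];p=X@np.asarray(c["camera_matrix"]).T
    return p[:,:2]/p[:,2:]
def ray(n,u,v,z):
    c=CAL[n];R=np.asarray(c["R"]);d=R.T@np.linalg.solve(c["camera_matrix"],[u,v,1]);o=-R.T@c["t"]
    return o+d*(z-o[2])/d[2]
def dome(r,h,s):
    a=np.linspace(0,np.pi/2,9);return [(r,0),(r,s)]+[(r*np.cos(t),s+(h-s)*np.sin(t)) for t in a]
PROF=dict(dome_tall=dome(.029,.066,.038),dome_low=dome(.027,.048,.030),collar_wide=[(.03,0),(.03,.026)],
 collar_narrow=[(.023,0),(.023,.026)],driver=[(.02,0),(.029,.022),(.029,.03)],prototype=dome(.028,.07,.04),tape_roll=[(.03,0),(.03,.024)])
def pts(name,x,y,z0=0):
    t=np.linspace(0,2*np.pi,40,endpoint=False)
    return np.concatenate([np.c_[x+r*np.cos(t),y+r*np.sin(t),np.full(40,z0+z)] for r,z in PROF[name]])
def hullc(p):
    h=cv2.convexHull(p.astype(np.float32));m=cv2.moments(h);return np.array([m["m10"]/m["m00"],m["m01"]/m["m00"]]),m["m00"]
def blob(img,near,rad=40):
    hsv=cv2.cvtColor(img,cv2.COLOR_RGB2HSV);H,S,V=cv2.split(hsv)
    wood=(H<20)&(S>75)&(V>45)
    m=(~wood).astype(np.uint8);k=np.zeros_like(m);cv2.circle(k,(int(near[0]),int(near[1])),rad,1,-1);m*=k
    cs,_=cv2.findContours(m,cv2.RETR_EXTERNAL,cv2.CHAIN_APPROX_NONE)
    c=max((c for c in cs if cv2.contourArea(c)>60),key=lambda c:cv2.contourArea(c)-20*abs(cv2.pointPolygonTest(c,tuple(map(float,near)),True))*(cv2.pointPolygonTest(c,tuple(map(float,near)),False)<0))
    return hullc(c.reshape(-1,2))
def locate(name,imgs,near,z0=0):
    ms={n:blob(imgs[n],near[n]) for n in near}
    x0=ray(list(near)[0],*near[list(near)[0]],.02)[:2]
    f=lambda p,ns=tuple(ms):np.concatenate([hullc(proj(n,pts(name,*p,z0)))[0]-ms[n][0] for n in ns])
    r=least_squares(f,x0,diff_step=1e-3)
    ar=[round(ms[n][1]/hullc(proj(n,pts(name,*r.x,z0)))[1],2) for n in ms]
    return r.x,np.round(r.fun,1),ar
E
python3 - <<'E'
from loc import *
imgs={n:cv2.imread(f"pics/{n}0.png")[:,:,::-1].copy() for n in CAL}
N=dict(dome_tall=((438,271),(394,335)),dome_low=((205,277),(235,216)),collar_wide=((367,279),(330,298)),collar_narrow=((172,334),(176,226)),
 driver=((467,337),(358,403)),prototype=((312,244),(320,246)),tape_roll=((258,278),(262,241)))
for k,(a,b) in N.items():
    x,r,ar=locate(k,imgs,dict(top=a,side=b)); print(k,x.round(4),"res",r,"area",ar,"reach",np.hypot(*x).round(3))
for k,hr,c in(("orange",(5,18),(326,171)),("blue",(100,125),(446,192)),("white",None,(178,206))):
    hsv=cv2.cvtColor(imgs["top"],cv2.COLOR_RGB2HSV);H,S,V=cv2.split(hsv)
    m=((S<60)&(V>140)) if hr is None else (H>=hr[0])&(H<=hr[1])&(S>(190 if k=="orange" else 150))&(V>(180 if k=="orange" else 60))
    m=m.astype(np.uint8);q=np.zeros_like(m);cv2.rectangle(q,(c[0]-56,c[1]-42),(c[0]+56,c[1]+42),1,-1);m=cv2.morphologyEx(m*q,cv2.MORPH_OPEN,np.ones((3,3)))
    cs,_=cv2.findContours(m,0,1);cc=max(cs,key=cv2.contourArea).reshape(-1,2)
    w=np.array([ray("top",u,v,.014)[:2] for u,v in cc])*1000
    print(k,cv2.minAreaRect(w.astype(np.float32)))
E
```

```text
dome_tall [ 0.4513 -0.2281] res [ 0.2  0.4  0.1 -0.4] area [0.94, 0.96] reach 0.506
dome_low [0.4427 0.2149] res [-0.   0.2  0.2 -0.2] area [0.92, 0.93] reach 0.492
collar_wide [ 0.4384 -0.0947] res [ 0.2  0.4  0.1 -0.6] area [0.89, 0.84] reach 0.449
collar_narrow [0.3347 0.2736] res [ 0.1  0.4  0.2 -0.5] area [0.83, 0.76] reach 0.432
driver [ 0.3303 -0.2786] res [ 0.3  0.4  0.1 -0.4] area [0.98, 0.96] reach 0.432
prototype [0.5046 0.011 ] res [ 0.   0.1  0.1 -0.2] area [0.96, 0.94] reach 0.505
tape_roll [0.4404 0.1125] res [-0.   0.3  0.2 -0.2] area [0.99, 0.98] reach 0.455Traceback (most recent call last):
  File "<stdin>", line 11, in <module>
ValueError: max() iterable argument is empty
```

```bash
python3 - <<'E'
from loc import *
C=dict(orange=[(282,142),(372,144),(370,201),(280,199)],blue=[(398,166),(487,161),(494,216),(404,223)],white=[(131,178),(224,175),(224,236),(131,237)])
for k,c in C.items():
    w=np.array([ray("top",u,v,.010)[:2] for u,v in c]);print(k,w.mean(0).round(3),[np.linalg.norm(w[i]-w[i-1]).round(3) for i in range(4)],"yaw",np.round(-(w[0]-w[1])[0]/(w[0]-w[1])[1],3))
E
```

```text
orange [ 0.656 -0.017] [np.float64(0.119), np.float64(0.182), np.float64(0.119), np.float64(0.178)] yaw -0.018
blue [ 0.615 -0.255] [np.float64(0.117), np.float64(0.18), np.float64(0.114), np.float64(0.179)] yaw 0.063
white [0.583 0.276] [np.float64(0.12), np.float64(0.185), np.float64(0.124), np.float64(0.181)] yaw 0.038
```

>>> step_arm(delta_rot=[[0,0,0.12],[0,0,0.12],[0,0,0.12],[0,0,0.12],[0,0,0.12],[0,0,0.12],[0,0,0.12],[0,0,0.12]], linear=[[0,0,0],[0,0,0],[0,0,0],[0,0,0],[0,0,0],[0,0,0],[0,0,0],[0,0,0]], grip=[0,0,0,0,0,0,0,0])

```text
t: 0.77
eef_pos: [0.1868, 0.5961, 0.1889]
orientation: [[-0.297, 0.955, -0.0], [0.955, 0.297, -0.001], [-0.001, -0.0, -1.0]]
ft_force: [0.4, -0.2, 0.1]
width: 0.0879
grip_force: 0.0
```

>>> step_arm(delta_rot=[[0,0,0.12],[0,0,0.12],[0,0,0.067],[0,0,0]], linear=[[0,0,0],[0,0,0],[0,0,0],[0,0,0]], grip=[0,0,0,0])

```text
t: 1.1
eef_pos: [0.1868, 0.5961, 0.1889]
orientation: [[0.003, 1.0, -0.0], [1.0, -0.003, -0.001], [-0.001, -0.0, -1.0]]
ft_force: [-0.5, -0.3, -0.4]
width: 0.088
grip_force: 0.0
```

>>> step_arm(delta_rot=[[0,0,0],[0,0,0],[0,0,0],[0,0,0],[0,0,0],[0,0,0],[0,0,0],[0,0,0]], linear=[[-3.22,1.48,0],[-3.22,1.48,0],[-3.22,1.48,0],[-3.22,1.48,0],[-3.22,1.48,0],[-3.22,1.48,0],[-3.22,1.48,0],[-3.22,1.48,0]], grip=[0,0,0,0,0,0,0,0])

```text
t: 1.77
eef_pos: [0.3057, 0.337, 0.1893]
orientation: [[-0.003, 1.0, -0.0], [1.0, 0.003, 0.0], [0.0, -0.0, -1.0]]
ft_force: [-0.0, -0.5, 0.1]
width: 0.0878
grip_force: 0.0
```

>>> step_arm(delta_rot=[[0,0,0],[0,0,0],[0,0,0],[0,0,0],[0,0,0]], linear=[[-3.22,1.48,0],[-3.22,1.48,0],[0,0,4],[0,0,4],[0,0,4]], grip=[0,0,0,0,0])

```text
t: 2.18
eef_pos: [0.3359, 0.2744, 0.069]
orientation: [[-0.002, 1.0, 0.002], [1.0, 0.002, 0.003], [0.003, 0.002, -1.0]]
ft_force: [1.1, 1.1, -0.1]
width: 0.0876
grip_force: 0.0
```

>>> step_arm(delta_rot=[[0,0,0],[0,0,0]], linear=[[0,0,0],[0,0,0]], grip=[0,0])

```text
t: 2.35
eef_pos: [0.334, 0.2729, 0.0685]
orientation: [[-0.001, 1.0, -0.003], [1.0, 0.001, -0.004], [-0.004, -0.003, -1.0]]
ft_force: [0.1, 0.8, -0.1]
width: 0.0876
grip_force: 0.0
```

>>> step_arm(delta_rot=[[0,0,0],[0,0,0],[0,0,0],[0,0,0],[0,0,0]], linear=[[0,0,2.5],[0,0,2.3],[0,0,1.1],[0,0,0.5],[0,0,0]], grip=[0,0,0,0,0])

```text
t: 2.77
eef_pos: [0.3356, 0.2754, 0.0066]
orientation: [[-0.001, 1.0, 0.001], [1.0, 0.001, 0.001], [0.001, 0.001, -1.0]]
ft_force: [0.0, -0.2, 0.7]
width: 0.0873
grip_force: 0.0
```

>>> step_arm(delta_rot=[[0,0,0],[0,0,0],[0,0,0],[0,0,0],[0,0,0],[0,0,0],[0,0,0],[0,0,0]], linear=[[0,0,0],[0,0,0],[0,0,0],[0,0,0],[0,0,0],[0,0,0],[0,0,0],[0,0,0]], grip=[255,255,255,255,255,255,255,255])

```text
t: 3.43
eef_pos: [0.335, 0.2744, 0.0054]
orientation: [[-0.0, 1.0, -0.0], [1.0, 0.0, 0.0], [0.0, -0.0, -1.0]]
ft_force: [0.8, -0.1, 0.0]
width: 0.0383
grip_force: 0.0
```

```bash
python3 - <<'E'
from plant import robot
import cv2
s=robot.observe();print(s["width"],s["grip_force"])
i=robot.camera("side")[180:290,100:260,::-1];t=robot.camera("top")[260:400,90:250,::-1]
cv2.imwrite("pics/s1.png",cv2.hconcat([cv2.resize(i,(400,525)),cv2.resize(t,(400,525))]))
s=robot.observe();print(s["width"],s["grip_force"])
E
```

```text
0.03830172796684163 0.0
0.030097566294891274 0.0
```

View pics/s1.png

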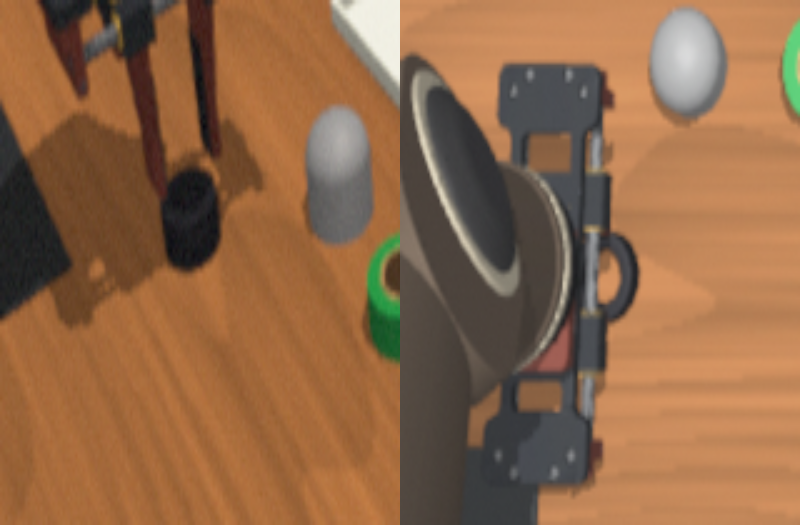

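```bash
python3 - <<'E'
from loc import *
for z in(.005,.015,.03,.05): print(z,ray("side",164,221,z).round(3),ray("side",185,212.5,z).round(3))
print(proj("side",np.array([[.335,.2744,.0054],[.335,.2744,.0054+.019],[.335,.2736,0]])))
s=robot.observe();print(s["eef_pos"],s["ft_force"],s["q"])
t=robot.camera("top")
print(locate("collar_narrow",{"side":robot.camera("side")},{"side":(176,226)}))
E
```

```text
0.005 [0.326 0.316 0.005] [0.375 0.317 0.005]
0.015 [0.321 0.301 0.015] [0.37  0.302 0.015]
0.03 [0.314 0.278 0.03 ] [0.361 0.279 0.03 ]
0.05 [0.304 0.248 0.05 ] [0.35  0.248 0.05 ]
[[176.65793889 227.76922315]
 [174.89218176 220.22509957]
 [177.32356679 230.05076597]]
[0.33494184 0.27432687 0.00529176] [-0.53231898  0.02719859  0.79111666] [-1.08470369  0.38112244  0.34639026  2.23672912 -0.24089087  0.55765991
 -0.55589206]
(array([0.3337031 , 0.27283237]), array([-0.,  0.]), [0.77])
```

>>> step_arm(delta_rot=[[0,0,0],[0,0,0],[0,0,0],[0,0,0],[0,0,0],[0,0,0]], linear=[[0,0,0],[0,0,0],[0,0,0],[0,0,0],[0,0,0],[0,0,0]], grip=[0,0,0,0,0,0])

```text
t: 4.13
eef_pos: [0.335, 0.2743, 0.0053]
orientation: [[0.0, 1.0, 0.0], [1.0, -0.0, 0.0], [0.0, 0.0, -1.0]]
ft_force: [-0.1, 0.1, 0.4]
width: 0.0586
grip_force: 0.0
```

```bash
python3 - <<'E'
from loc import *
i=robot.camera("side")[140:260,100:260,::-1]
cv2.imwrite("pics/s2.png",cv2.resize(i,(800,600),interpolation=cv2.INTER_CUBIC))
s=robot.observe();print(s["width"],s["eef_pos"])
h=s["width"]/2
print(proj("side",np.array([[.335+a*h,.2744,z] for a in(-1,1) for z in(.005,.015,.03)])))
E
```

```text
0.062908929328576 [0.33497738 0.27438222 0.00534087]
[[162.54621399 233.66279957]
 [161.51935494 229.68714767]
 [159.95489594 223.63009016]
 [190.39782189 222.37010279]
 [189.57118302 218.45233715]
 [188.31238884 212.48641811]]
```

View pics/s2.png

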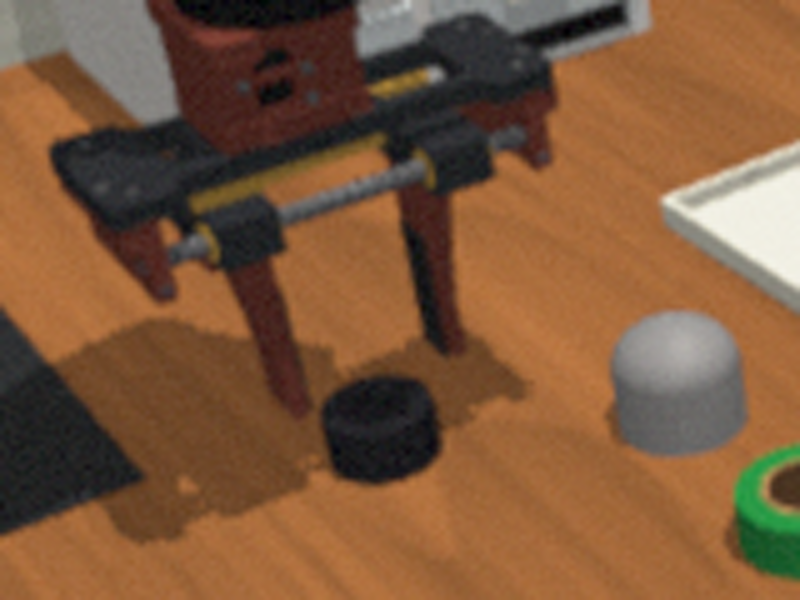

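```bash
python3 - <<'E'
from loc import *
for t,s in(((150.8,277.3),(202.8,148)),((144.8,389.3),(118,176))):
    r=least_squares(lambda p:np.r_[proj("top",p[None])[0]-t,proj("side",p[None])[0]-s],[.33,.27,.1]);print(r.x.round(3),r.fun.round(1))
E
```

```text
[0.424 0.274 0.159] [-0.1  0.3  0.4 -0.1]
[0.249 0.272 0.159] [ 0.4 -1.2 -1.4  0.1]
```

Both views put the gripper in the right place in x and y. But the fingertips, at side pixels (159,222) and (190,210), sit near z≈0.03, while the reading says 0.005, so they closed above the ring. I'll open and go lower carefully, watching the force.

>>> step_arm(delta_rot=[[0,0,0],[0,0,0],[0,0,0],[0,0,0],[0,0,0],[0,0,0],[0,0,0]], linear=[[0,0,0],[0,0,0],[0,0,0],[0,0,0],[0,0,0.5],[0,0,0.5],[0,0,0.5]], grip=[0,0,0,0,0,0,0])

```text
t: 4.77
eef_pos: [0.3349, 0.2744, -0.0102]
orientation: [[-0.0, 1.0, 0.0], [1.0, 0.0, 0.0], [0.0, 0.0, -1.0]]
ft_force: [0.6, -0.1, -0.5]
width: 0.0879
grip_force: 0.0
```

```bash
python3 - <<'E'
from loc import *
i=robot.camera("side")[140:260,100:260,::-1]
cv2.imwrite("pics/s3.png",cv2.resize(i,(800,600),interpolation=cv2.INTER_CUBIC))
s=robot.observe();print(s["width"],s["eef_pos"],s["ft_force"])
h=s["width"]/2+.0067
print(proj("side",np.array([[.335+a*h,.2744,z] for a in(-1,1) for z in(.0,.01,.02,.03)])).round(1))
E
```

```text
0.08763994008035836 [ 0.33447855  0.27396925 -0.01097334] [-0.13518902  1.06737772 -0.12199692]
[[154.3 239.2]
 [153.2 235.2]
 [152.1 231.2]
 [151.  227.2]
 [198.9 221. ]
 [198.1 217.1]
 [197.3 213.2]
 [196.6 209.2]]
```

View pics/s3.png

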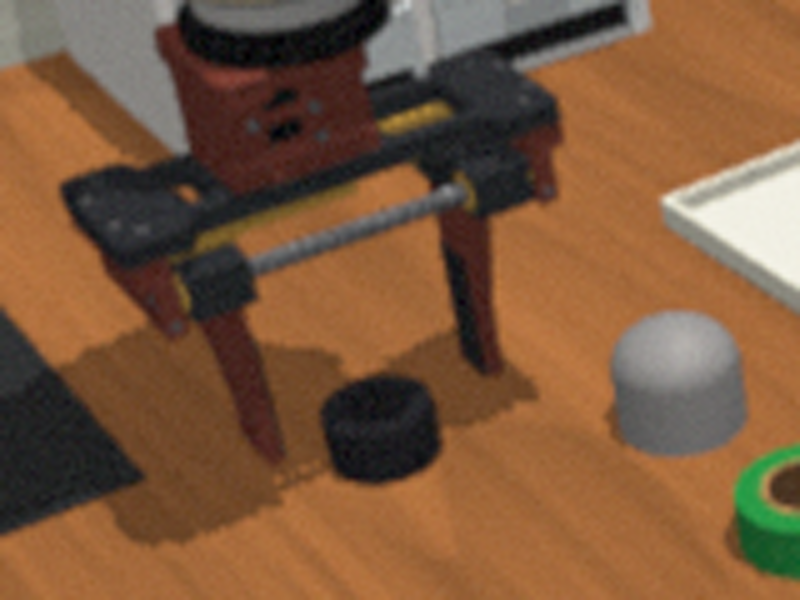

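The tips are now at side pixels (155,232) and (198,214), which is a real z of about 0.017. The reading is about 28 mm too low in z, so I'll go another 1.2 cm down and close.

>>> step_arm(delta_rot=[[0,0,0],[0,0,0],[0,0,0],[0,0,0],[0,0,0]], linear=[[0,0,0.4],[0,0,0.4],[0,0,0.3],[0,0,0],[0,0,0]], grip=[0,0,0,0,0])

```text
t: 5.23
eef_pos: [0.3349, 0.2742, -0.0209]
orientation: [[0.0, 1.0, -0.0], [1.0, -0.0, -0.0], [-0.0, -0.0, -1.0]]
ft_force: [-0.6, 0.1, -0.2]
width: 0.0882
grip_force: 0.0
```

>>> step_arm(delta_rot=[[0,0,0],[0,0,0],[0,0,0],[0,0,0],[0,0,0],[0,0,0],[0,0,0],[0,0,0]], linear=[[0,0,0],[0,0,0],[0,0,0],[0,0,0],[0,0,0],[0,0,0],[0,0,0],[0,0,0]], grip=[255,255,255,255,255,255,255,255])

```text
t: 5.9
eef_pos: [0.335, 0.2744, -0.0206]
orientation: [[-0.0, 1.0, 0.0], [1.0, 0.0, 0.0], [0.0, 0.0, -1.0]]
ft_force: [0.6, 0.3, 0.6]
width: 0.0443
grip_force: 30.0
```

>>> step_arm(delta_rot=[[0,0,0],[0,0,0],[0,0,0],[0,0,0]], linear=[[0,0,-1],[0,0,-2.4],[0,0,-2.4],[0,0,-2.4]], grip=[255,255,255,255])

```text
t: 6.23
eef_pos: [0.3348, 0.2737, 0.0627]
orientation: [[0.001, 1.0, -0.0], [1.0, -0.001, -0.001], [-0.001, -0.0, -1.0]]
ft_force: [-0.0, 1.1, -0.1]
width: 0.0447
grip_force: 30.0
```

>>> step_arm(delta_rot=[[0,0,0],[0,0,0],[0,0,0],[0,0,0],[0,0,0],[0,0,0],[0,0,0],[0,0,0]], linear=[[0.6,3.1,0],[0.6,3.1,0],[0.6,3.1,0],[0.6,3.1,0],[0.6,3.1,0],[0.6,3.1,0],[0.6,3.1,0],[0.4,3.1,0]], grip=[255,255,255,255,255,255,255,255])

```text
t: 6.9
eef_pos: [0.5841, 0.3209, 0.062]
orientation: [[-0.001, 1.0, -0.0], [1.0, 0.001, 0.0], [0.0, -0.0, -1.0]]
ft_force: [0.4, 1.1, -1.6]
width: 0.0446
grip_force: 30.0
```

>>> step_arm(delta_rot=[[0,0,0],[0,0,0],[0,0,0],[0,0,0]], linear=[[0,0,0],[0,0,2.5],[0,0,2.5],[0,0,0]], grip=[255,255,255,255])

```text
t: 7.23
eef_pos: [0.5795, 0.3188, 0.0073]
orientation: [[-0.0, 1.0, -0.006], [1.0, 0.0, -0.004], [-0.004, -0.006, -1.0]]
ft_force: [-1.1, -0.7, -1.3]
width: 0.0447
grip_force: 30.0
```

>>> step_arm(delta_rot=[[0,0,0],[0,0,0],[0,0,0],[0,0,0]], linear=[[0,0,1],[0,0,0.8],[0,0,0],[0,0,0]], grip=[255,255,255,255])

```text
t: 7.57
eef_pos: [0.583, 0.3206, -0.0061]
orientation: [[-0.0, 1.0, 0.0], [1.0, 0.0, 0.0], [0.0, 0.0, -1.0]]
ft_force: [0.3, 1.0, -0.6]
width: 0.0444
grip_force: 30.0
```

>>> step_arm(delta_rot=[[0,0,0],[0,0,0],[0,0,0],[0,0,0]], linear=[[0,0,0.5],[0,0,0.4],[0,0,0],[0,0,0]], grip=[255,255,255,255])

```text
t: 7.9
eef_pos: [0.5829, 0.3203, -0.0157]
orientation: [[0.0, 1.0, -0.0], [1.0, -0.0, -0.0], [-0.0, -0.0, -1.0]]
ft_force: [0.3, 0.6, 0.2]
width: 0.0443
grip_force: 30.0
```

>>> step_arm(delta_rot=[[0,0,0],[0,0,0],[0,0,0],[0,0,0]], linear=[[0,0,0],[0,0,0],[0,0,0],[0,0,0]], grip=[80,80,80,80])

```text
t: 8.23
eef_pos: [0.5831, 0.3205, -0.0155]
orientation: [[0.0, 1.0, 0.0], [1.0, -0.0, 0.0], [0.0, 0.0, -1.0]]
ft_force: [0.5, -0.0, 0.1]
width: 0.0601
grip_force: 0.0
```

>>> step_arm(delta_rot=[[0,0,0],[0,0,0],[0,0,0],[0,0,0]], linear=[[0,0,-1],[0,0,-3],[0,0,-3],[0,0,-3]], grip=[80,80,80,80])

```text
t: 8.57
eef_pos: [0.5828, 0.32, 0.086]
orientation: [[0.0, 1.0, -0.0], [1.0, -0.0, -0.0], [-0.0, -0.0, -1.0]]
ft_force: [1.1, 0.4, -0.1]
width: 0.0603
grip_force: 0.0
```

>>> step_arm(delta_rot=[[0,0,0],[0,0,0],[0,0,0],[0,0,0],[0,0,0],[0,0,0],[0,0,0],[0,0,0]], linear=[[-3.46,-1.2,0],[-3.46,-1.2,0],[-3.46,-1.2,0],[-3.46,-1.2,0],[-3.46,-1.2,0],[-3.46,-1.2,0],[-3.46,-1.2,0],[-3.46,-1.2,0]], grip=[0,0,0,0,0,0,0,0])

```text
t: 9.23
eef_pos: [0.4865, 0.0421, 0.0852]
orientation: [[-0.0, 1.0, 0.001], [1.0, 0.0, 0.001], [0.001, 0.001, -1.0]]
ft_force: [0.2, -0.1, 0.3]
width: 0.0877
grip_force: 0.0
```

>>> step_arm(delta_rot=[[0,0,0],[0,0,0],[0,0,0],[0,0,0],[0,0,0],[0,0,0],[0,0,0],[0,0,0]], linear=[[-3.46,-1.2,0],[-3.46,-1.2,0],[-3.46,-1.2,0],[-3.46,-1.2,0],[0,0,0],[0,0,3],[0,0,3],[0,0,0]], grip=[0,0,0,0,0,0,0,0])

```text
t: 9.9
eef_pos: [0.4365, -0.0944, 0.0215]
orientation: [[0.0, 1.0, -0.005], [1.0, -0.0, 0.0], [0.0, -0.005, -1.0]]
ft_force: [-0.7, 0.1, 0.1]
width: 0.088
grip_force: 0.0
```

>>> step_arm(delta_rot=[[0,0,0]], linear=[[0,0,0]], grip=[0])

```text
t: 9.98
eef_pos: [0.438, -0.0949, 0.0242]
orientation: [[0.001, 1.0, -0.003], [1.0, -0.001, -0.0], [-0.0, -0.003, -1.0]]
ft_force: [0.2, 0.1, -0.2]
width: 0.0879
grip_force: 0.0
```

```bash
python3 - <<'E'
from loc import *
s=robot.observe();print(s["width"],s["eef_pos"])
im={"side":robot.camera("side")}
print(locate("collar_wide",im,{"side":(330,298)}))
cv2.imwrite("pics/s4.png",cv2.resize(im["side"][140:380,160:480,::-1],(800,600),interpolation=cv2.INTER_CUBIC))
E
```

```text
0.08787323181513135 [ 0.43801129 -0.0949218   0.02422145]
(array([ 0.4374796 , -0.09535309]), array([0., 0.]), [0.84])
```

View pics/s4.png

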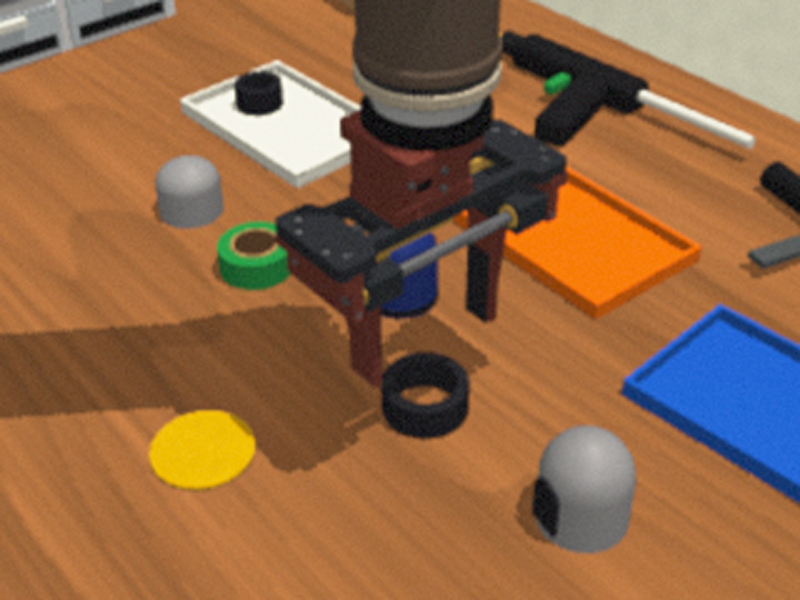

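The narrow ring is in the white tray at crop (258,92), and the gripper is lined up over the wide ring at crop (425,395).

>>> step_arm(delta_rot=[[0,0,0],[0,0,0],[0,0,0],[0,0,0],[0,0,0]], linear=[[0,0,2],[0,0,1.6],[0,0,0.8],[0,0,0.3],[0,0,0]], grip=[0,0,0,0,0])

```text
t: 10.45
eef_pos: [0.4394, -0.0948, -0.0221]
orientation: [[-0.0, 1.0, 0.0], [1.0, 0.0, 0.0], [0.0, 0.0, -1.0]]
ft_force: [0.0, 0.7, 0.7]
width: 0.088
grip_force: 0.0
```

>>> step_arm(delta_rot=[[0,0,0],[0,0,0],[0,0,0],[0,0,0],[0,0,0],[0,0,0]], linear=[[0,0,0],[0,0,0],[0,0,0],[0,0,0],[0,0,0],[0,0,0]], grip=[255,255,255,255,255,255])

```text
t: 10.95
eef_pos: [0.4392, -0.0948, -0.0223]
orientation: [[0.0, 1.0, 0.0], [1.0, -0.0, 0.0], [0.0, 0.0, -1.0]]
ft_force: [-1.2, 0.4, 5.6]
width: 0.0599
grip_force: 30.0
```

>>> step_arm(delta_rot=[[0,0,0],[0,0,0],[0,0,0],[0,0,0],[0,0,0]], linear=[[0,0,-1],[0,0,-2.4],[0,0,-2.6],[0,0,-2.6],[0,0,-2.6]], grip=[255,255,255,255,255])

```text
t: 11.37
eef_pos: [0.4384, -0.0951, 0.0909]
orientation: [[0.001, 1.0, -0.001], [1.0, -0.001, -0.0], [-0.0, -0.001, -1.0]]
ft_force: [1.2, 1.4, -0.3]
width: 0.0597
grip_force: 30.0
```

>>> step_arm(delta_rot=[[0,0,0],[0,0,0],[0,0,0],[0,0,0],[0,0,0],[0,0,0],[0,0,0],[0,0,0]], linear=[[3.28,1.44,0],[3.28,1.44,0],[3.28,1.44,0],[3.28,1.44,0],[3.28,1.44,0],[3.28,1.44,0],[3.28,1.44,0],[3.28,1.44,0]], grip=[255,255,255,255,255,255,255,255])

```text
t: 12.03
eef_pos: [0.5544, 0.1691, 0.09]
orientation: [[0.0, 1.0, 0.0], [1.0, -0.0, -0.0], [-0.0, 0.0, -1.0]]
ft_force: [0.6, -1.4, -0.5]
width: 0.0604
grip_force: 30.0
```

>>> step_arm(delta_rot=[[0,0,0],[0,0,0],[0,0,0],[0,0,0],[0,0,0],[0,0,0],[0,0,0],[0,0,0]], linear=[[3.28,1.44,0],[3.28,1.44,0],[0,0,0],[0,0,3],[0,0,3],[0,0,2],[0,0,0],[0,0,0]], grip=[255,255,255,255,255,255,255,255])

```text
t: 12.7
eef_pos: [0.5822, 0.2324, 0.0091]
orientation: [[0.0, 1.0, -0.002], [1.0, -0.0, -0.002], [-0.002, -0.002, -1.0]]
ft_force: [-0.2, 0.9, 0.7]
width: 0.0598
grip_force: 30.0
```

>>> step_arm(delta_rot=[[0,0,0],[0,0,0]], linear=[[0,0,0],[0,0,0]], grip=[255,255])

```text
t: 12.87
eef_pos: [0.5842, 0.2334, 0.0113]
orientation: [[0.0, 1.0, 0.003], [1.0, -0.0, 0.001], [0.001, 0.003, -1.0]]
ft_force: [0.8, 0.6, -1.0]
width: 0.06
grip_force: 30.0
```

>>> step_arm(delta_rot=[[0,0,0],[0,0,0],[0,0,0],[0,0,0],[0,0,0],[0,0,0]], linear=[[0,0,1],[0,0,0.9],[0,0,0.5],[0,0,0.35],[0,0,0],[0,0,0]], grip=[255,255,255,255,255,255])

```text
t: 13.37
eef_pos: [0.5828, 0.233, -0.0186]
orientation: [[0.0, 1.0, -0.0], [1.0, -0.0, -0.0], [-0.0, -0.0, -1.0]]
ft_force: [0.2, -0.7, -0.8]
width: 0.0598
grip_force: 30.0
```

>>> step_arm(delta_rot=[[0,0,0],[0,0,0],[0,0,0],[0,0,0]], linear=[[0,0,0],[0,0,0],[0,0,0],[0,0,0]], grip=[55,55,55,55])

```text
t: 13.7
eef_pos: [0.583, 0.2332, -0.0182]
orientation: [[-0.0, 1.0, 0.0], [1.0, 0.0, 0.0], [0.0, 0.0, -1.0]]
ft_force: [-0.8, -0.9, -0.1]
width: 0.0687
grip_force: 0.0
```

>>> step_arm(delta_rot=[[0,0,0],[0,0,0],[0,0,0],[0,0,0]], linear=[[0,0,-1],[0,0,-3],[0,0,-3],[0,0,-3]], grip=[55,55,55,55])

```text
t: 14.03
eef_pos: [0.5828, 0.2328, 0.0835]
orientation: [[0.0, 1.0, -0.0], [1.0, -0.0, -0.0], [-0.0, -0.0, -1.0]]
ft_force: [0.2, 0.4, 0.1]
width: 0.0689
grip_force: 0.0
```

>>> step_arm(delta_rot=[[0,0,0],[0,0,0],[0,0,0],[0,0,0],[0,0,0],[0,0,0],[0,0,0],[0,0,0]], linear=[[-0.45,-3.5,0],[-0.45,-3.5,0],[-0.45,-3.5,0],[-0.45,-3.5,0],[0,0,0],[0,0,2],[0,0,0],[0,0,0]], grip=[0,0,0,0,0,0,0,0])

```text
t: 14.7
eef_pos: [0.4429, 0.215, 0.0621]
orientation: [[0.0, 1.0, -0.001], [1.0, -0.0, -0.001], [-0.001, -0.001, -1.0]]
ft_force: [-0.2, -0.5, 0.0]
width: 0.0874
grip_force: 0.0
```

>>> step_arm(delta_rot=[[0,0,0],[0,0,0],[0,0,0],[0,0,0],[0,0,0],[0,0,0],[0,0,0],[0,0,0]], linear=[[0,0,2.2],[0,0,2.2],[0,0,1.8],[0,0,1.1],[0,0,0.7],[0,0,0.3],[0,0,0],[0,0,0]], grip=[0,0,0,0,0,0,0,0])

```text
t: 15.37
eef_pos: [0.4436, 0.2154, -0.0205]
orientation: [[0.0, 1.0, 0.001], [1.0, -0.0, 0.0], [0.0, 0.001, -1.0]]
ft_force: [0.2, 0.1, 0.6]
width: 0.0877
grip_force: 0.0
```

>>> step_arm(delta_rot=[[0,0,0],[0,0,0],[0,0,0],[0,0,0],[0,0,0],[0,0,0],[0,0,0]], linear=[[0,0,0],[0,0,0],[0,0,0],[0,0,0],[0,0,0],[0,0,0],[0,0,0]], grip=[255,255,255,255,255,255,255])

```text
t: 15.95
eef_pos: [0.4429, 0.2153, -0.021]
orientation: [[-0.0, 1.0, -0.0], [1.0, 0.0, 0.0], [0.0, -0.0, -1.0]]
ft_force: [-0.6, 0.2, 2.8]
width: 0.0533
grip_force: 30.0
```

>>> step_arm(delta_rot=[[0,0,0],[0,0,0],[0,0,0],[0,0,0],[0,0,0]], linear=[[0,0,-1],[0,0,-2.4],[0,0,-2.6],[0,0,-2.6],[0,0,-2.6]], grip=[255,255,255,255,255])

```text
t: 16.37
eef_pos: [0.4428, 0.2147, 0.0925]
orientation: [[0.001, 1.0, -0.0], [1.0, -0.001, -0.0], [-0.0, -0.0, -1.0]]
ft_force: [0.8, 0.8, -0.4]
width: 0.0529
grip_force: 30.0
```

>>> step_arm(delta_rot=[[0,0,0],[0,0,0],[0,0,0],[0,0,0],[0,0,0],[0,0,0],[0,0,0],[0,0,0]], linear=[[-2.4,2.66,0],[-2.4,2.66,0],[-2.4,2.66,0],[-2.4,2.66,0],[-2.4,2.66,0],[-2.4,2.66,0],[-2.4,2.66,0],[-2.4,2.66,0]], grip=[255,255,255,255,255,255,255,255])

```text
t: 17.03
eef_pos: [0.6567, 0.0218, 0.0914]
orientation: [[0.0, 1.0, -0.0], [1.0, -0.0, -0.0], [-0.0, -0.0, -1.0]]
ft_force: [0.2, -0.5, -0.5]
width: 0.0533
grip_force: 30.0
```

>>> step_arm(delta_rot=[[0,0,0],[0,0,0],[0,0,0],[0,0,0],[0,0,0],[0,0,0],[0,0,0],[0,0,0]], linear=[[0,0,0],[0,0,0],[0,0,3],[0,0,3],[0,0,2],[0,0,0],[0,0,0],[0,0,0]], grip=[255,255,255,255,255,255,255,255])

```text
t: 17.7
eef_pos: [0.6564, 0.0239, 0.0124]
orientation: [[-0.001, 1.0, 0.001], [1.0, 0.001, 0.0], [0.0, 0.001, -1.0]]
ft_force: [-0.7, -0.8, 0.4]
width: 0.0532
grip_force: 30.0
```

>>> step_arm(delta_rot=[[0,0,0],[0,0,0],[0,0,0],[0,0,0],[0,0,0],[0,0,0]], linear=[[0,0,1],[0,0,0.9],[0,0,0.5],[0,0,0.35],[0,0,0],[0,0,0]], grip=[255,255,255,255,255,255])

```text
t: 18.2
eef_pos: [0.6557, 0.0231, -0.0168]
orientation: [[0.0, 1.0, -0.0], [1.0, -0.0, -0.0], [-0.0, -0.0, -1.0]]
ft_force: [-0.3, -0.5, -0.9]
width: 0.0533
grip_force: 30.0
```

>>> step_arm(delta_rot=[[0,0,0],[0,0,0],[0,0,0],[0,0,0]], linear=[[0,0,0],[0,0,0],[0,0,0],[0,0,0]], grip=[65,65,65,65])

```text
t: 18.53
eef_pos: [0.6559, 0.0231, -0.0166]
orientation: [[0.0, 1.0, 0.0], [1.0, -0.0, -0.0], [-0.0, 0.0, -1.0]]
ft_force: [-0.4, -0.1, -0.6]
width: 0.0652
grip_force: 0.0
```

>>> step_arm(delta_rot=[[0,0,0],[0,0,0],[0,0,0],[0,0,0]], linear=[[0,0,-1],[0,0,-3],[0,0,-3],[0,0,-3]], grip=[65,65,65,65])

```text
t: 18.87
eef_pos: [0.6555, 0.0229, 0.085]
orientation: [[0.0, 1.0, -0.001], [1.0, -0.0, -0.0], [-0.0, -0.001, -1.0]]
ft_force: [0.6, 0.1, 0.5]
width: 0.0657
grip_force: 0.0
```

>>> step_arm(delta_rot=[[0,0,0],[0,0,0],[0,0,0],[0,0,0],[0,0,0],[0,0,0],[0,0,0],[0,0,0]], linear=[[-2.51,-2.04,0],[-2.51,-2.04,0],[-2.51,-2.04,0],[-2.51,-2.04,0],[-2.51,-2.04,0],[-2.51,-2.04,0],[-2.51,-2.04,0],[-2.51,-2.04,0]], grip=[0,0,0,0,0,0,0,0])

```text
t: 19.53
eef_pos: [0.4917, -0.1787, 0.0842]
orientation: [[0.0, 1.0, 0.001], [1.0, -0.0, 0.0], [0.0, 0.001, -1.0]]
ft_force: [0.7, -0.4, -0.9]
width: 0.0879
grip_force: 0.0
```

>>> step_arm(delta_rot=[[0,0,0],[0,0,0],[0,0,0],[0,0,0],[0,0,0],[0,0,0]], linear=[[-2.51,-2.04,0],[-2.51,-2.04,0],[0,0,0],[0,0,0],[0,0,1],[0,0,0]], grip=[0,0,0,0,0,0])

```text
t: 20.03
eef_pos: [0.4522, -0.2262, 0.0722]
orientation: [[-0.002, 1.0, -0.001], [1.0, 0.002, 0.001], [0.001, -0.001, -1.0]]
ft_force: [-1.0, 0.3, 0.3]
width: 0.0878
grip_force: 0.0
```

>>> step_arm(delta_rot=[[0,0,0],[0,0,0],[0,0,0],[0,0,0],[0,0,0],[0,0,0],[0,0,0],[0,0,0]], linear=[[0,0,2.2],[0,0,2.2],[0,0,2],[0,0,1.4],[0,0,0.8],[0,0,0.4],[0,0,0],[0,0,0]], grip=[0,0,0,0,0,0,0,0])

```text
t: 20.7
eef_pos: [0.4523, -0.2277, -0.0164]
orientation: [[-0.001, 1.0, 0.0], [1.0, 0.001, -0.0], [-0.0, 0.0, -1.0]]
ft_force: [-0.1, -0.0, -0.1]
width: 0.0877
grip_force: 0.0
```

>>> step_arm(delta_rot=[[0,0,0],[0,0,0],[0,0,0],[0,0,0],[0,0,0],[0,0,0],[0,0,0]], linear=[[0,0,0],[0,0,0],[0,0,0],[0,0,0],[0,0,0],[0,0,0],[0,0,0]], grip=[255,255,255,255,255,255,255])

```text
t: 21.28
eef_pos: [0.4519, -0.2278, -0.0164]
orientation: [[0.0, 1.0, 0.0], [1.0, -0.0, 0.0], [0.0, 0.0, -1.0]]
ft_force: [-0.4, 0.4, 4.5]
width: 0.0569
grip_force: 30.0
```

>>> step_arm(delta_rot=[[0,0,0],[0,0,0],[0,0,0],[0,0,0],[0,0,0]], linear=[[0,0,-1],[0,0,-2.4],[0,0,-2.4],[0,0,-2.4],[0,0,-2.4]], grip=[255,255,255,255,255])

```text
t: 21.7
eef_pos: [0.4513, -0.2279, 0.0909]
orientation: [[0.0, 1.0, -0.0], [1.0, -0.0, -0.0], [-0.0, -0.0, -1.0]]
ft_force: [1.0, 0.0, -0.6]
width: 0.057
grip_force: 30.0
```

>>> step_arm(delta_rot=[[0,0,0],[0,0,0],[0,0,0],[0,0,0],[0,0,0],[0,0,0],[0,0,0],[0,0,0]], linear=[[2.1,2.55,0],[2.1,2.55,0],[2.1,2.55,0],[2.1,2.55,0],[2.1,2.55,0],[2.1,2.55,0],[2.1,2.55,0],[2.1,2.55,0]], grip=[255,255,255,255,255,255,255,255])

```text
t: 22.37
eef_pos: [0.6567, -0.0586, 0.0899]
orientation: [[0.0, 1.0, -0.0], [1.0, -0.0, -0.0], [-0.0, -0.0, -1.0]]
ft_force: [0.6, -0.9, -0.6]
width: 0.0572
grip_force: 30.0
```

>>> step_arm(delta_rot=[[0,0,0],[0,0,0],[0,0,0],[0,0,0],[0,0,0],[0,0,0],[0,0,0],[0,0,0]], linear=[[0,0,0],[0,0,0],[0,0,3],[0,0,3],[0,0,2],[0,0,0],[0,0,0],[0,0,0]], grip=[255,255,255,255,255,255,255,255])

```text
t: 23.03
eef_pos: [0.6563, -0.061, 0.011]
orientation: [[0.001, 1.0, 0.002], [1.0, -0.001, -0.001], [-0.001, 0.002, -1.0]]
ft_force: [0.2, -0.1, -0.0]
width: 0.0573
grip_force: 30.0
```

>>> step_arm(delta_rot=[[0,0,0],[0,0,0],[0,0,0],[0,0,0],[0,0,0],[0,0,0]], linear=[[0,0,0.8],[0,0,0.7],[0,0,0.4],[0,0,0.25],[0,0,0],[0,0,0]], grip=[255,255,255,255,255,255])

```text
t: 23.53
eef_pos: [0.6558, -0.0598, -0.0122]
orientation: [[-0.0, 1.0, -0.0], [1.0, 0.0, 0.0], [0.0, -0.0, -1.0]]
ft_force: [0.4, 0.5, -1.0]
width: 0.0571
grip_force: 30.0
```

>>> step_arm(delta_rot=[[0,0,0],[0,0,0],[0,0,0],[0,0,0]], linear=[[0,0,0],[0,0,0],[0,0,0],[0,0,0]], grip=[50,50,50,50])

```text
t: 23.87
eef_pos: [0.6558, -0.0598, -0.0121]
orientation: [[-0.0, 1.0, 0.0], [1.0, 0.0, 0.0], [0.0, 0.0, -1.0]]
ft_force: [-0.1, -0.9, 0.2]
width: 0.0706
grip_force: 0.0
```

>>> step_arm(delta_rot=[[0,0,0],[0,0,0],[0,0,0],[0,0,0]], linear=[[0,0,-1],[0,0,-3],[0,0,-3],[0,0,-3]], grip=[50,50,50,50])

```text
t: 24.2
eef_pos: [0.6555, -0.0601, 0.0895]
orientation: [[0.0, 1.0, -0.001], [1.0, -0.0, -0.0], [-0.0, -0.001, -1.0]]
ft_force: [0.6, -0.3, 0.1]
width: 0.0708
grip_force: 0.0
```

>>> step_arm(delta_rot=[[0,0,0],[0,0,0],[0,0,0],[0,0,0],[0,0,0],[0,0,0],[0,0,0],[0,0,0]], linear=[[-1.99,-2.96,0],[-1.99,-2.96,0],[-1.99,-2.96,0],[-1.99,-2.96,0],[-1.99,-2.96,0],[-1.99,-2.96,0],[-1.99,-2.96,0],[-1.99,-2.96,0]], grip=[0,0,0,0,0,0,0,0])

```text
t: 24.87
eef_pos: [0.4177, -0.2198, 0.0886]
orientation: [[0.0, 1.0, 0.001], [1.0, -0.0, 0.0], [0.0, 0.001, -1.0]]
ft_force: [0.9, -0.2, -0.3]
width: 0.0876
grip_force: 0.0
```

>>> step_arm(delta_rot=[[0,0,0],[0,0,0],[0,0,0],[0,0,0],[0,0,0],[0,0,0],[0,0,0],[0,0,0]], linear=[[-1.99,-2.96,0],[-1.99,-2.96,0],[-1.99,-2.96,0],[0,0,0],[0,0,0],[0,0,3],[0,0,0],[0,0,0]], grip=[0,0,0,0,0,0,0,0])

```text
t: 25.53
eef_pos: [0.3301, -0.2777, 0.0575]
orientation: [[-0.001, 1.0, -0.003], [1.0, 0.001, 0.001], [0.001, -0.003, -1.0]]
ft_force: [0.6, -0.0, 0.5]
width: 0.0879
grip_force: 0.0
```

```bash
python3 - <<'E'
from loc import *
s=robot.observe();print(s["width"],s["eef_pos"])
im={n:robot.camera(n) for n in("side","top")}
print(locate("driver",{"side":im["side"]},{"side":(358,403)}))
for n in im: cv2.imwrite(f"pics/5{n}.png",im[n][:,:,::-1])
E
```

```text
0.08794023591709275 [ 0.33012104 -0.27769551  0.05745554]
(array([ 0.32982993, -0.27900713]), array([ 0., -0.]), [0.95])
```

View pics/5side.png

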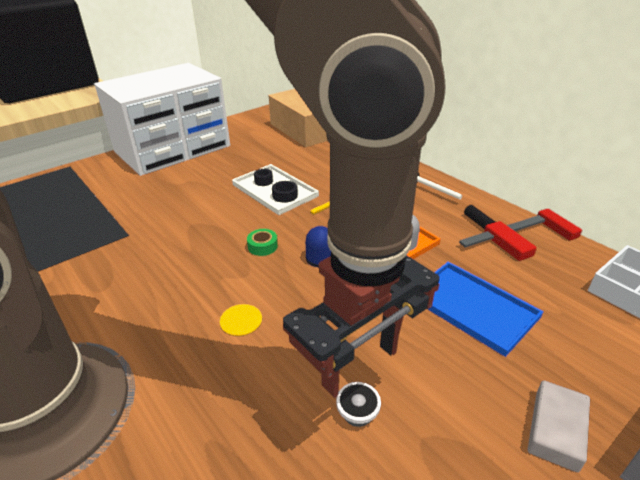

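Both rings lie in the white tray at (263,177) and (285,190). The driver is at (358,403) with the gripper above it. Next I'll go down to -0.021 and grip the rim.

>>> step_arm(delta_rot=[[0,0,0],[0,0,0],[0,0,0],[0,0,0],[0,0,0],[0,0,0],[0,0,0]], linear=[[0,0,2.2],[0,0,2.2],[0,0,1.7],[0,0,1.1],[0,0,0.7],[0,0,0],[0,0,0]], grip=[0,0,0,0,0,0,0])

```text
t: 26.22
eef_pos: [0.3307, -0.2789, -0.0206]
orientation: [[-0.0, 1.0, 0.0], [1.0, 0.0, -0.0], [-0.0, 0.0, -1.0]]
ft_force: [0.3, 0.3, 0.6]
width: 0.088
grip_force: 0.0
```

>>> step_arm(delta_rot=[[0,0,0],[0,0,0],[0,0,0],[0,0,0],[0,0,0],[0,0,0],[0,0,0]], linear=[[0,0,0],[0,0,0],[0,0,0],[0,0,0],[0,0,0],[0,0,0],[0,0,0]], grip=[255,255,255,255,255,255,255])

```text
t: 26.8
eef_pos: [0.3302, -0.2787, -0.0209]
orientation: [[0.0, 1.0, 0.0], [1.0, -0.0, 0.0], [0.0, 0.0, -1.0]]
ft_force: [-1.1, 0.9, 5.8]
width: 0.0574
grip_force: 30.0
```

>>> step_arm(delta_rot=[[0,0,0],[0,0,0],[0,0,0],[0,0,0],[0,0,0],[0,0,0]], linear=[[0,0,-0.5],[0,0,-1.5],[0,0,-2],[0,0,-2],[0,0,-2],[0,0,0]], grip=[255,255,255,255,255,255])

```text
t: 27.3
eef_pos: [0.3315, -0.2799, 0.0616]
orientation: [[0.001, 1.0, 0.004], [1.0, -0.001, -0.002], [-0.002, 0.004, -1.0]]
ft_force: [0.8, 0.2, -1.7]
width: 0.0571
grip_force: 30.0
```

```bash
python3 - <<'E'
from loc import *
s=robot.observe();print(s["width"],s["eef_pos"],s["ft_force"])
im=robot.camera("side")
cv2.imwrite("pics/s6.png",cv2.resize(im[260:440,260:500,::-1],(800,600),interpolation=cv2.INTER_CUBIC))
E
```

```text
0.05706709284044097 [ 0.33150688 -0.27990227  0.06160675] [ 0.84500182  0.15347905 -1.65394931]
```

View pics/s6.png

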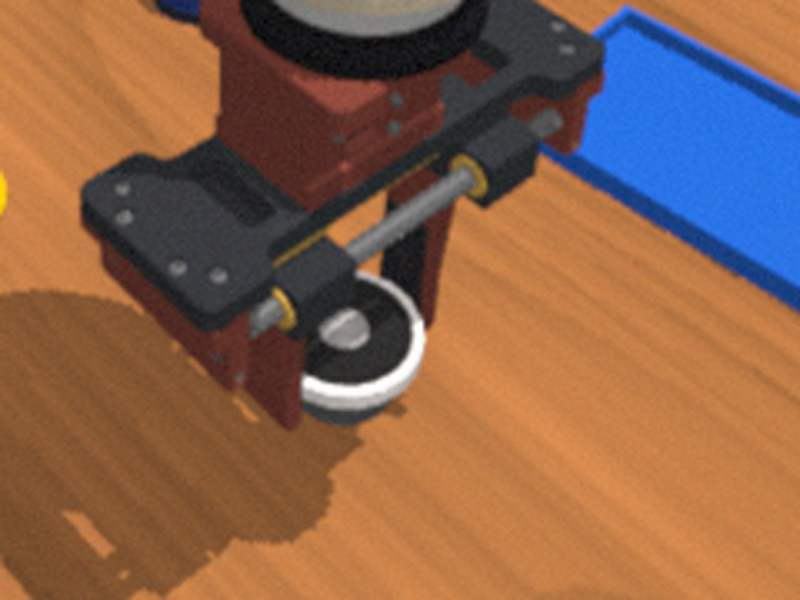

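The driver hangs level, cone up, at crop (350,335). I'll carry it to the blue tray.

>>> step_arm(delta_rot=[[0,0,0],[0,0,0],[0,0,0],[0,0,0],[0,0,0],[0,0,0],[0,0,0],[0,0,0]], linear=[[0.2,2.4,0],[0.2,2.4,0],[0.2,2.4,0],[0.2,2.4,0],[0.2,2.4,0],[0.2,2.4,0],[0.2,2.4,0],[0.2,2.4,0]], grip=[255,255,255,255,255,255,255,255])

```text
t: 28.02
eef_pos: [0.5226, -0.2619, 0.0572]
orientation: [[-0.0, 1.0, -0.002], [1.0, 0.0, 0.001], [0.001, -0.002, -1.0]]
ft_force: [0.5, -0.3, -1.2]
width: 0.057
grip_force: 30.0
```

>>> step_arm(delta_rot=[[0,0,0],[0,0,0],[0,0,0],[0,0,0],[0,0,0],[0,0,0],[0,0,0],[0,0,0]], linear=[[0.2,2.4,0],[0.2,2.4,0],[0.2,2.4,0],[0.2,2.1,0],[0,0,0],[0,0,0],[0,0,0],[0,0,0]], grip=[255,255,255,255,255,255,255,255])

```text
t: 28.68
eef_pos: [0.6136, -0.2552, 0.0581]
orientation: [[0.001, 1.0, -0.002], [1.0, -0.001, 0.0], [0.0, -0.002, -1.0]]
ft_force: [0.0, -0.9, -0.3]
width: 0.0571
grip_force: 30.0
```

>>> step_arm(delta_rot=[[0,0,0],[0,0,0],[0,0,0],[0,0,0],[0,0,0],[0,0,0],[0,0,0],[0,0,0]], linear=[[0,0,1],[0,0,1.5],[0,0,1.5],[0,0,1],[0,0,0.5],[0,0,0],[0,0,0],[0,0,0]], grip=[255,255,255,255,255,255,255,255])

```text
t: 29.35
eef_pos: [0.6156, -0.2551, 0.0046]
orientation: [[0.0, 1.0, 0.001], [1.0, -0.0, -0.0], [-0.0, 0.001, -1.0]]
ft_force: [0.3, -0.1, -1.7]
width: 0.057
grip_force: 30.0
```

>>> step_arm(delta_rot=[[0,0,0],[0,0,0],[0,0,0],[0,0,0],[0,0,0],[0,0,0]], linear=[[0,0,0.8],[0,0,0.7],[0,0,0.4],[0,0,0.2],[0,0,0],[0,0,0]], grip=[255,255,255,255,255,255])

```text
t: 29.85
eef_pos: [0.6146, -0.2544, -0.017]
orientation: [[0.0, 1.0, -0.001], [1.0, -0.0, 0.001], [0.001, -0.001, -1.0]]
ft_force: [-3.5, 1.3, 5.5]
width: 0.0569
grip_force: 30.0
```

>>> step_arm(delta_rot=[[0,0,0],[0,0,0],[0,0,0],[0,0,0]], linear=[[0,0,0],[0,0,0],[0,0,0],[0,0,0]], grip=[50,50,50,50])

```text
t: 30.18
eef_pos: [0.6153, -0.2548, -0.0173]
orientation: [[-0.0, 1.0, 0.0], [1.0, 0.0, -0.0], [-0.0, 0.0, -1.0]]
ft_force: [-0.1, 0.8, -0.1]
width: 0.0708
grip_force: 0.0
```

>>> step_arm(delta_rot=[[0,0,0],[0,0,0],[0,0,0],[0,0,0],[0,0,0]], linear=[[0,0,-1],[0,0,-3],[0,0,-3],[0,0,-3],[0,0,-3]], grip=[50,50,50,50,50])

```text
t: 30.6
eef_pos: [0.615, -0.2549, 0.115]
orientation: [[0.0, 1.0, 0.0], [1.0, -0.0, -0.0], [-0.0, 0.0, -1.0]]
ft_force: [1.2, 0.1, 0.3]
width: 0.0705
grip_force: 0.0
```

>>> step_arm(delta_rot=[[0,0,0],[0,0,0],[0,0,0],[0,0,0],[0,0,0],[0,0,0],[0,0,0],[0,0,0]], linear=[[-0.5,-3.2,0],[-0.5,-3.2,0],[-0.5,-3.2,0],[-0.5,-3.2,0],[-0.5,-3.2,0],[-0.5,-3.2,0],[-0.5,-3.2,0],[-0.5,-2.5,0]], grip=[50,50,50,50,50,50,50,50])

```text
t: 31.27
eef_pos: [0.3637, -0.2949, 0.1134]
orientation: [[0.001, 1.0, 0.001], [1.0, -0.001, 0.001], [0.001, 0.001, -1.0]]
ft_force: [-0.4, 0.4, -0.1]
width: 0.0705
grip_force: 0.0
```

```bash
python3 - <<'E'
from loc import *
im={n:robot.camera(n) for n in("side","top")}
for n in im: cv2.imwrite(f"pics/7{n}.png",im[n][:,:,::-1])
E
```

```text
(no output)
```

View pics/7side.png

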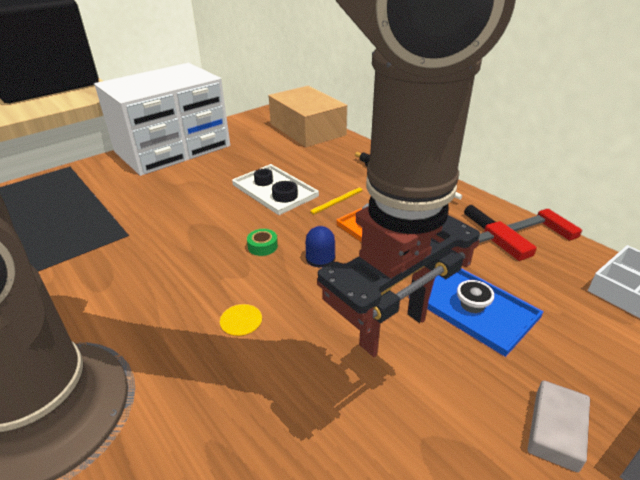

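View pics/7top.png

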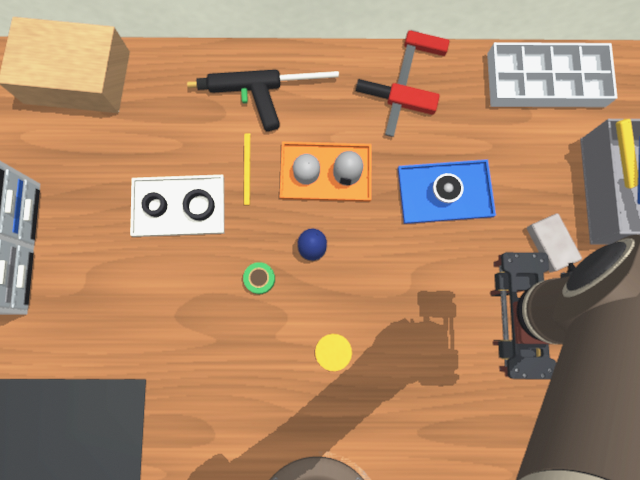

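All five parts stand upright in their trays: the rings at (154,205) and (198,205), the domes at (306,169) and (348,167), and the driver at (448,188). The prototype at (312,244) and the tape at (258,278) haven't moved, and the arm is clear.

```bash
python3 -c "
from plant import robot
print(robot.job_done())"
```

```text
the job is handed in; nothing more can be done
None
```

The job is handed in: the final pictures show both domes in the orange tray, both rings in the white tray and the driver in the blue tray, all upright, with the navy speaker and tape roll where they were (about 31 s of 112 s used; `job_done()` gave no verdict).

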